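# Reload the smoker with the full cassette and light it

## Robot

A 6-joint arm with a two-finger parallel gripper is mounted at the origin on the work surface. World frame = base frame: x ahead of the robot, y to its left, z up, the work surface at z = 0. Lengths are in m, angles in rad, forces in N, time in s.
With the tool pointing down it reaches from about 0.3 to 0.75 m from the base axis. Payload 8.5 kg.
Tool frame: the origin (TCP) lies at the very end of the fingers, on their centre line; the grasp point (between the pads) lies 19 mm behind it; z points along the fingers, y is the line along which they close (so a half turn about z gives the same grasp; the last joint's range is limited). The gripper opens to 88 mm and grips with 3 to 60 N. Pads are 18 mm wide; open, the fingers measure 123 mm over their backs; the gripper's body (75 mm by 187 mm) begins 45 mm behind the grasp point.
Start: joints at [1.128, 0.381, 1.297, -0, 1.464, -0.215], TCP at [0.124, 0.536, 0.239] pointing down, gripper open.
Joint ranges: [-3.11, 3.11], [-0.89, 2.33], [0.22, 2.48], [-1.42, 4.56], [0.17, 2.85], [-2.88, 2.88]. Speed limits (rad/s): [2.39, 2.39, 3.14, 3.14, 3.14, 3.14].

## Interface

Orientations are given as a rotation vector (axis times angle).
In Python, from cell import manip gives the robot as it stands.
- The arm moves only by the shell command python3 -m inch 'ROWS' [FORCE]. ROWS is JSON, one flat list of numbers, 5 for each row, row after row: the closure, from 0 (fully open) to 1 (shut), then the shift along the tool's x, y, z in mm, then the turn about the tool's z in degrees. In form: [claw, dx, dy, dz, roll, claw, dx, dy, dz, roll, ...]. A call has 1 to 8 rows; each row is the pose to reach, as a shift and turn from the pose commanded when the call began, along the tool's axes at that moment; what a row does not reach only later rows make up. A row lasts 1/10 s, in which the tool goes at most 50 mm and 8.59 degrees, less where a joint would pass 70% of its speed; a pose out of reach is approached as far as the arm can. A call with a gripper value outside its range is refused whole. The fingers move at their own pace and stop on an object; FORCE is the grip in N (left out, the last holds). Time passes only in rows, so rows that repeat a pose let the fingers close. It gives the time, the measured TCP pose, the force, the opening and the grip force at its end, in the units of the state.
- manip.get_obs(): the state, without advancing time (a new reading comes with each control period).
- manip.snapshot(name): name is "scene" or "top" or "wrist"; returns a dict with "image" (420x560x3 uint8, red, green, blue), "fx", "fy", "cx", "cy" (pixels), "R" (3x3) and "t" (3): a world point X has camera coordinates R X + t. Camera axes: x right, y down, z forward; pixel columns grow to the right and rows downward; lengths in m; the calibration is good to about 2 mm. A picture is of the moment at which its call begins. There is no depth.
- manip.job_done(): hands the job in; it is judged then, once.
The state is a dict: "time_s": time; "joints": joint angles; "qd": joint speeds; "tau": joint torques, N m; "eef_pos": TCP position; "tcp_rot": TCP orientation; "contact_force": force on the tool from outside, world axes, zero at the start; "ft_torque": the same for the moment, N m; "finger_gap": opening from 0.0 (shut) to 1.0 (fully open); "finger_force": force on a finger pad.
Only numpy, scipy, OpenCV 4.12 (cv2) and the standard library are available. Lean on these libraries where they do the work, as an engineer would, in place of code of your own. Each camera call takes 0.05 s, during which the arm holds its last target. There are 200 camera calls.

## Task

Two look-alike chip cassettes lie in the black caddy; only their weight tells the full one from the empty one. Set the full one down on the steel tongue in front of the smoker's bay and let go of it there, then take it again near its outer end and slide it under the roof until it is fully home against the stop, with the empty one left in the caddy. Then light up: press the red button to its halfway stop, keep it there for about a second, press it all the way down and let it spring back, leaving bowl, shaker and fork where they are.

Things in the scene. Friction and masses are not known exactly. Their poses are not given: they have to be found in the camera images.
- cassette_a_mid (a point): Centre of the box of a lidded aluminium cassette, 172 long (y) x 50 wide (x) x 42 mm high, its underside 21 mm below. In the middle of the lid stands an orange fin, 12 thick (x), 44 long (y), 30 mm high, from 21 to 51 mm above this point. y along its length, z up. Looks just like the other cassette.
- cassette_b_mid (a point): Centre of the box of a lidded aluminium cassette, 172 long (y) x 50 wide (x) x 42 mm high, its underside 21 mm below. In the middle of the lid stands an orange fin, 12 thick (x), 44 long (y), 30 mm high, from 21 to 51 mm above this point. y along its length, z up. Looks just like the other cassette.
- cassette_a: The first cassette; origin at the centre of its underside. Either of the two may be the full one: the full one holds a block of wood and weighs 0.54 to 0.80 kg in all, the empty one 0.14 to 0.25 kg.
- cassette_b: The second cassette; origin at the centre of its underside. Either of the two may be the full one: the full one holds a block of wood and weighs 0.54 to 0.80 kg in all, the empty one 0.14 to 0.25 kg.
- caddy: Black plastic caddy, fixed, 150 x 190 x 83 mm high; origin at the centre of its underside, z up. On top two open compartments, centres at x = -40 and +40 mm, each 58 (x) by 180 mm (y), floor 49 mm above the ledge, walls up to 83 mm, so that a cassette's box stands only 8 mm proud. The grey drawer front below stays shut.
- bay_mouth (a point): Centre of the mouth of the smoker's cassette bay, on its floor, 6 mm above the ledge. +y points straight out of the bay along the tongue, z up; a cassette goes in along -y, its length along y. The bay is 58 mm wide, with flared cheeks 20 mm out of the mouth; its solid end stop is 95 mm inside, so when home 77 mm of the cassette stands out.
- bay_tray: Steel floor of bay and tongue in one, fixed, 130 wide (x), 6 mm thick, reaching 185 mm (+y) out of the mouth; axes as the bay mouth, origin 6 mm below that point. The bay's roof, 82 mm above this floor and 8 mm thick, starts at the mouth. The smoker's green barrel, 260 mm high, begins 210 mm behind the mouth.
- light_top (a point): Centre of the top of the round red push button (36 mm across) on the bay's roof, 75 mm behind the mouth, 28 mm above the roof; pressed straight down.
- light_cap (a joint): First stage of the red button, m: 0 is up, 0.007 is the halfway stop. A soft spring: 1.4 N to start, 2.8 N at the stop.
- light_core (a joint): Second stage of the red button, m: 0 until more than about 9 N is applied, 0.007 is fully down (about 11 N). The button's whole stroke is 14 mm: 7 mm to the halfway stop and 7 mm more.
- bowl: White ceramic bowl turned upside down, 130 mm across, 58 mm high, a bystander; origin at the centre of its underside.
- shaker: Glass shaker with steel cap, 58 mm across, 107 mm high, a bystander; origin at the centre of its underside.
- fork: Stainless fork lying flat, about 180 mm long along its x, 26 mm wide, 5 mm high, a bystander; origin on the ledge, near its middle.
Mind the look-alikes: they are no part of the job. What is shaped like the cassette_a but blue or purple is not meant.

How it is judged:
On the way, in this order (a step that is already met when the one before it is completed fails the run):
1. the full cassette lies flat on the tongue in front of the bay, let go (((contact force between cassette_a and bay_tray above 3.6 N and contact force between the fingers and cassette_a below 0.1 N and y of cassette_a_mid in the frame of bay_mouth between 0.02 and 0.17 m and x of cassette_a_mid in the frame of bay_mouth between -0.05 and 0.05 m and angle between cassette_a's own z axis and vertical below 0.08 rad and linear speed of cassette_a below 0.02 m/s) or (contact force between cassette_b and bay_tray above 3.6 N and contact force between the fingers and cassette_b below 0.1 N and y of cassette_b_mid in the frame of bay_mouth between 0.02 and 0.17 m and x of cassette_b_mid in the frame of bay_mouth between -0.05 and 0.05 m and angle between cassette_b's own z axis and vertical below 0.08 rad and linear speed of cassette_b below 0.02 m/s))), for 0.2 s.
2. a cassette is fully home against the stop in the bay (((y of cassette_a_mid in the frame of bay_mouth between -0.013 and -0.0045 m and x of cassette_a_mid in the frame of bay_mouth between -0.008 and 0.008 m and z of cassette_a_mid in the frame of bay_mouth between 0.016 and 0.026 m and angle between cassette_a's own z axis and vertical below 0.06 rad) or (y of cassette_b_mid in the frame of bay_mouth between -0.013 and -0.0045 m and x of cassette_b_mid in the frame of bay_mouth between -0.008 and 0.008 m and z of cassette_b_mid in the frame of bay_mouth between 0.016 and 0.026 m and angle between cassette_b's own z axis and vertical below 0.06 rad))), for 0.2 s.
3. the button is held at its halfway stop for at least 0.5 s (value of joint light_cap above 0.0055 m and value of joint light_core below 0.0025 m), for 0.5 s.
4. the button is pressed fully down (value of joint light_core above 0.0055 m), for 0.05 s.
At the end, for the whole second after the job is handed in: The full cassette rests flat on the bay's floor, its inner end within 4.5 mm of the stop; the empty one lies flat in either compartment of the caddy; all at rest and released; the button has sprung back up (((y of cassette_a_mid in the frame of bay_mouth between -0.013 and -0.0045 m and x of cassette_a_mid in the frame of bay_mouth between -0.008 and 0.008 m and z of cassette_a_mid in the frame of bay_mouth between 0.016 and 0.026 m and angle between each of cassette_a, cassette_b's own z axis and vertical below 0.06 rad and contact force between cassette_a and bay_tray above 3.6 N and linear speed of each of cassette_a, cassette_b below 0.01 m/s and x of cassette_b_mid in the frame of caddy between -0.052 and 0.052 m and y of cassette_b_mid in the frame of caddy between -0.012 and 0.012 m and z of cassette_b_mid in the frame of caddy between 0.064 and 0.076 m) or (y of cassette_b_mid in the frame of bay_mouth between -0.013 and -0.0045 m and x of cassette_b_mid in the frame of bay_mouth between -0.008 and 0.008 m and z of cassette_b_mid in the frame of bay_mouth between 0.016 and 0.026 m and angle between each of cassette_b, cassette_a's own z axis and vertical below 0.06 rad and contact force between cassette_b and bay_tray above 3.6 N and linear speed of each of cassette_b, cassette_a below 0.01 m/s and x of cassette_a_mid in the frame of caddy between -0.052 and 0.052 m and y of cassette_a_mid in the frame of caddy between -0.012 and 0.012 m and z of cassette_a_mid in the frame of caddy between 0.064 and 0.076 m)) and value of joint light_cap below 0.0025 m and value of joint light_core below 0.0015 m); the robot touches nothing.
It fails at once if the bowl is pushed more than 40 mm or tipped (distance of bowl from where it was at the start of the episode above 0.04 m or angle between bowl's own z axis and vertical above 0.5 rad).
It fails at once if the shaker is pushed more than 40 mm or tipped (distance of shaker from where it was at the start of the episode above 0.04 m or angle between shaker's own z axis and vertical above 0.5 rad).
It fails at once if the fork is pushed more than 40 mm or tipped (distance of fork from where it was at the start of the episode above 0.04 m or angle between fork's own z axis and vertical above 0.5 rad).
It fails at once if the button is pressed through with no cassette home (value of joint light_core above 0.0055 m and y of each of cassette_a_mid, cassette_b_mid in the frame of bay_mouth above 0 m).
It also fails if it takes over 72 s, if anything falls off the work surface, if the arm or the gripper's body presses on something with over 40 N, if the wrist force passes 120 N, or if a joint passes its speed limit or range.

## Working session

There is one attempt and no reset: what is moved stays moved. The work goes in short steps, Python scripts to look and compute and a shell command to move; the robot and the scene stay as the last step left them, time stands still between calls to the robot, and variables do not carry over. Pictures are saved under pics/ and viewed, at most 10 in all, crops included, and the job is handed in when it is done.

```bash
mkdir -p pics; ls; python3 - <<'E'
from cell import manip
import cv2
for n in("scene","top"):
    s=manip.snapshot(n); cv2.imwrite(f"pics/{n}0.png",s["image"][:,:,::-1]); print(n,s["fx"],s["fy"],s["cx"],s["cy"],s["R"],s["t"])
print(manip.get_obs())
E
```

```text
pics
scene 399.89334207218644 399.89334207218644 279.2577602507813 211.12395774991717 [[-0.0824128   0.99653877  0.01089092]
 [ 0.73988241  0.06850151 -0.66923954]
 [-0.66766919 -0.0470959  -0.74296691]] [-0.08852192 -0.34094725  1.33729788]
top 432.20722517976975 432.20722517976975 287.28482621512075 207.58062073755508 [[ 0.02923756 -0.99952231  0.01001548]
 [-0.98131821 -0.03060832 -0.1899413 ]
 [ 0.19015713 -0.00427495 -0.98174436]] [0.11663717 0.55461742 0.96738045]
{'time_s': 0.1, 'joints': array([ 1.12769654e+00,  3.81148020e-01,  1.29812209e+00,  8.33008939e-06,
        1.46362828e+00, -2.15301613e-01]), 'qd': array([-0.00032419, -0.00258767, -0.00141684,  0.00030699,  0.00121407,
        0.00033594]), 'tau': array([ 3.65741813e-03, -4.38653004e+01, -2.24910933e+01,  7.14810239e-02,
        3.42074479e-02, -9.45507736e-05]), 'eef_pos': array([0.1241033 , 0.5355677 , 0.23821031]), 'tcp_rot': array([-3.57003822e-01, -3.12080880e+00,  1.93643325e-03]), 'contact_force': array([-0.9377631 , -0.19764634,  0.46175762]), 'ft_torque': array([ 0.0086975 , -0.01950633,  0.00705971]), 'finger_force': 0.0, 'finger_gap': 1.0032928151117613}
```

View pics/scene0.png

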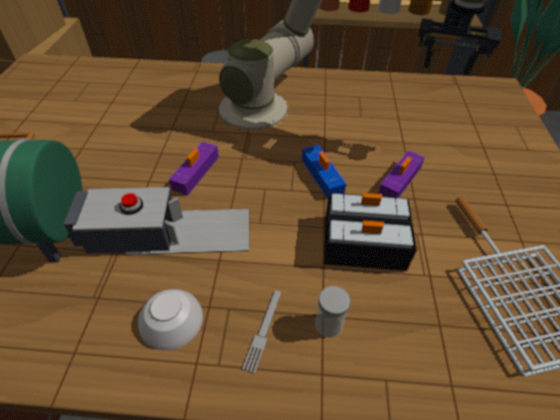

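View pics/top0.png

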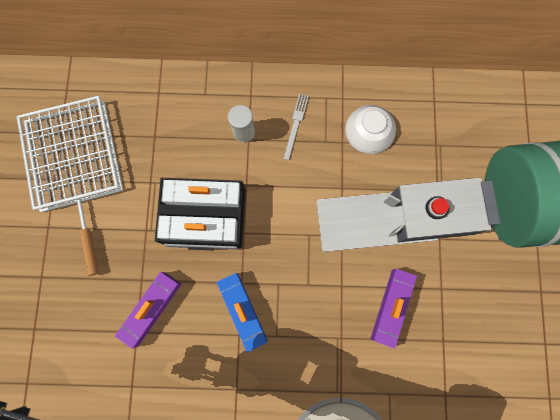

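The top view shows the two aluminium cassettes in the black caddy, with orange fins at (198,190) and (194,227). The look-alikes are purple at (149,310), blue at (242,312) and purple at (394,308). I choose the two silver ones in the caddy. The tongue spans (318..400, 195..250), the button is at (440,206), and the bystanders are shaker (240,123), fork (296,127) and bowl (371,130).

```bash
cat > h.py <<'E'
import numpy as np, cv2
from cell import manip
def ray(s,p,z):
    R,t=np.array(s["R"]),np.array(s["t"]); C=-R.T@t
    d=R.T@np.array([(p[0]-s["cx"])/s["fx"],(p[1]-s["cy"])/s["fy"],1])
    return C+d*(z-C[2])/d[2]
def tri(s1,p1,s2,p2):
    P=[np.diag([1,1,1])@np.array([[s["fx"],0,s["cx"]],[0,s["fy"],s["cy"]],[0,0,1]])@np.c_[s["R"],s["t"]] for s in(s1,s2)]
    X=cv2.triangulatePoints(P[0],P[1],np.float64(p1).reshape(2,1),np.float64(p2).reshape(2,1))[:,0]; return X[:3]/X[3]
def blobs(im,lo,hi,amin=20):
    m=cv2.inRange(cv2.cvtColor(im,cv2.COLOR_RGB2HSV),lo,hi)
    cs=cv2.findContours(m,cv2.RETR_EXTERNAL,cv2.CHAIN_APPROX_NONE)[0]
    return [(np.array(cv2.minAreaRect(c)[0]).round(1),cv2.contourArea(c),c) for c in cs if cv2.contourArea(c)>amin]
E
python3 - <<'E'
from h import *
S={n:manip.snapshot(n) for n in("top","scene")}
for n,s in S.items():
    for nm,lo,hi in(("orange",(5,200,180),(16,255,255)),("red",(0,200,150),(4,255,255)),):
        for c,a,k in blobs(s["image"],lo,hi):
            r=cv2.minAreaRect(k); print(n,nm,c,a,np.round(r[1],1),round(r[2],1),ray(s,c,.121).round(4))
s=S["top"]; hsv=cv2.cvtColor(s["image"],cv2.COLOR_RGB2HSV)
m=cv2.inRange(hsv,(0,0,110),(180,50,255))
for c in cv2.findContours(m,cv2.RETR_EXTERNAL,cv2.CHAIN_APPROX_NONE)[0]:
    if cv2.contourArea(c)>150:
        r=cv2.minAreaRect(c); print("grey",np.round(r[0],1),np.round(r[1],1),round(r[2],1),cv2.contourArea(c),cv2.boundingRect(c),cv2.approxPolyDP(c,4,True)[:,0].tolist())
a=cv2.resize(s["image"][170:260,145:255],None,fx=4,fy=4,interpolation=2); b=cv2.resize(s["image"][165:255,305:500],None,fx=4,fy=4,interpolation=2)
o=np.zeros((360*1,0,3),np.uint8)
cv2.imwrite("pics/c1.png",a[:,:,::-1]);cv2.imwrite("pics/c2.png",b[:,:,::-1])
E
```

```text
top orange [394.9 307.3] 38.5 [ 3.2 18.3] 18.4 [ 0.3305 -0.0996  0.121 ]
top red [439.3 206.1] 169.0 [13.9 15.7] 63.4 [ 0.5514 -0.2018  0.121 ]
scene orange [373. 223.] 21.0 [ 2. 18.] 90.0 [0.5734 0.3346 0.121 ]
scene red [128.6 198.3] 89.0 [ 8.5 14.2] 71.6 [ 0.5505 -0.2032  0.121 ]
grey [336.5 411.5] [15. 77.] 90.0 772.0 (298, 404, 78, 16) [[298, 419], [375, 419], [346, 404], [325, 406], [313, 414], [305, 411]]
grey [196.6 228.2] [79.1 23.5] 2.2 1754.5 (157, 216, 80, 26) [[158, 218], [159, 238], [235, 241], [234, 218]]
grey [200.  192.8] [77.5 24.8] 2.2 1786.5 (161, 180, 79, 27) [[163, 180], [161, 200], [238, 206], [236, 182]]
grey [407.8 213.6] [ 58.3 179.3] 83.7 8892.5 (317, 178, 183, 74) [[491, 181], [401, 185], [400, 200], [392, 192], [319, 199], [322, 250], [437, 239], [398, 242], [395, 233], [404, 224], [407, 237], [489, 230], [489, 222], [499, 222]]
grey [546.2 152.6] [44.7 12.8] 40.5 155.0 (525, 143, 35, 30) [[525, 143], [543, 148], [559, 172], [553, 150], [542, 143]]
grey [370.2 129.1] [49.6 48.3] 26.6 1870.5 (345, 105, 51, 49) [[366, 105], [348, 118], [346, 136], [356, 149], [375, 153], [391, 143], [395, 124], [384, 109]]
grey [242. 123.] [37.3 24. ] 71.6 638.0 (228, 105, 27, 37) [[237, 105], [228, 119], [236, 139], [247, 141], [242, 139], [253, 136], [253, 124], [239, 129], [252, 121], [251, 112]]
grey [ 70.4 165.9] [127.  93.] 78.0 8909.5 (17, 96, 106, 133) [[99, 96], [17, 116], [32, 208], [44, 211], [76, 202], [82, 228], [82, 200], [122, 190]]
grey [294.9 126.7] [ 9.8 66.9] 14.9 399.5 (284, 94, 25, 66) [[302, 94], [286, 159], [308, 96]]
```

View pics/c1.png

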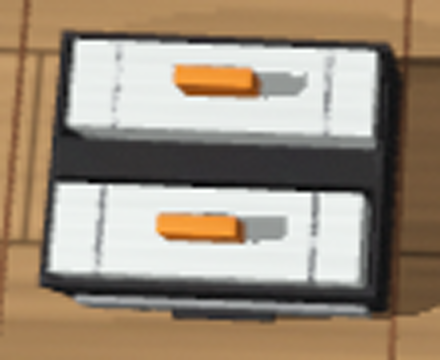

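View pics/c2.png

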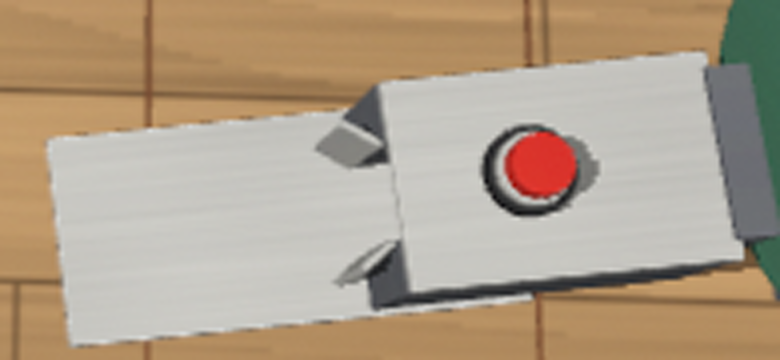

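```bash
python3 - <<'E'
from h import *
S={n:manip.snapshot(n) for n in("top","scene")}
for n,s in S.items():
    hsv=cv2.cvtColor(s["image"],cv2.COLOR_RGB2HSV)
    for c,a,k in blobs(s["image"],(5,180,120),(20,255,255),30):
        r=cv2.minAreaRect(k);p=k[:,0];top=[]
        for u in np.unique(p[:,0])[2:-2]: top.append((u,p[p[:,0]==u,1].min()))
        print(n,c,a,np.round(r[1],1),"midupper",np.mean(top,0).round(1),ray(s,np.mean(top,0),.121).round(4),"c",ray(s,c,.115).round(4))
s=S["top"]
def q(nm,z,pts,off=(0,0),k=1):
    P=np.array([ray(s,(off[0]+x/k,off[1]+y/k),z)[:2] for x,y in pts]); 
    print(nm,P.round(4).tolist(),"mean",P.mean(0).round(4),"sides",np.linalg.norm(np.roll(P,-1,0)-P,axis=1).round(4),"dir",np.degrees(np.arctan2(*(np.roll(P,-1,0)-P).T[::-1])).round(1))
q("far",.091,[(70,38),(375,52),(374,136),(68,126)],(145,170),4)
q("near",.091,[(56,184),(365,194),(358,280),(48,270)],(145,170),4)
q("tongue",.006,[(48,140),(72,346)],(305,165),4)
q("roof",.096,[(383,84),(706,52),(743,260),(410,293)],(305,165),4)
q("caddy",.083,[(66,33),(395,46),(380,300),(42,284)],(145,170),4)
q("tonguelong",.006,[(48,140),(330,112)],(305,165),4);q("tonguelong",.006,[(72,346),(530,298)],(305,165),4)
c=[b for b in blobs(S["top"]["image"],(0,200,150),(4,255,255))][0][0]
q("button",.124,[c,c])
print(ray(S["top"],(306,100),0),ray(S["top"],(288,158),0),ray(S["top"],(239,113),.107),ray(S["top"],(375,121),.058))
E
```

```text
top [239.9 312. ] 74.5 [18.8  5. ] midupper [240. 307.] [0.3217 0.2268 0.121 ] c [0.3111 0.2271 0.115 ]
top [143.5 309.8] 108.5 [ 6.7 20.9] midupper [144.  305.4] [0.3191 0.4282 0.121 ] c [0.3098 0.4303 0.115 ]
top [397.1 307.7] 116.0 [ 7.4 19. ] midupper [397.  301.2] [ 0.3431 -0.1043  0.121 ] c [ 0.3296 -0.1058  0.115 ]
top [194.  226.5] 89.5 [ 5. 20.] midupper [194.  224.2] [0.4945 0.3356 0.121 ] c [0.4902 0.3365 0.115 ]
top [198.5 190. ] 101.5 [ 6. 19.] midupper [198.5 187.4] [0.577  0.3314 0.121 ] c [0.5724 0.3323 0.115 ]
scene [373.  223.5] 76.5 [ 5. 20.] midupper [373.  221.2] [0.5684 0.335  0.121 ] c [0.5695 0.336  0.115 ]
scene [371.5 195.2] 68.5 [19.1  4.8] midupper [371.5 193.3] [0.4843 0.3378 0.121 ] c [0.4843 0.3388 0.115 ]
scene [405.8 162.4] 33.5 [ 4.5 10.7] midupper [405.5 160.2] [0.3609 0.4298 0.121 ] c [0.3618 0.4318 0.115 ]
scene [193.  155.5] 88.0 [ 9.2 13.4] midupper [192.  150.4] [ 0.374  -0.1011  0.121 ] c [ 0.386  -0.0967  0.115 ]
scene [536.3  99.5] 85.0 [29.5 10.9] midupper [535.  94.] [0.0179 0.856  0.121 ] c [0.0381 0.8558 0.115 ]
far [[0.6, 0.4212], [0.59
[... 502 characters left out ...]
 -0.2241] sides [0.1881 0.121  0.1894 0.1203] dir [ -82.4 -173.3   97.4    6. ]
caddy [[0.6049, 0.4261], [0.6032, 0.2359], [0.456, 0.2372], [0.4592, 0.4273]] mean [0.5308 0.3316] sides [0.1902 0.1472 0.1901 0.1457] dir [-90.5 179.5  89.   -0.5]
tonguelong [[0.5813, 0.06], [0.6046, -0.1154]] mean [ 0.593  -0.0277] sides [0.177 0.177] dir [-82.4  97.6]
tonguelong [[0.4542, 0.0434], [0.4919, -0.2361]] mean [ 0.473  -0.0963] sides [0.282 0.282] dir [-82.3  97.7]
button [[0.5508, -0.2007], [0.5508, -0.2007]] mean [ 0.5508 -0.2007] sides [0. 0.] dir [0. 0.]
[0.84848581 0.09263081 0.        ] [0.68930471 0.1350386  0.        ] [0.76091488 0.25245805 0.107     ] [ 0.77217779 -0.07487676  0.058     ]
```

Sizes check out: lids measure 174x49 and the caddy 190x147. The bay's yaw is about 7.6°, with the mouth near (.541,-.130). I'll add a helper that computes tool-frame shifts, then move.

```bash
cat > go.py <<'E'
import sys,numpy as np
from scipy.spatial.transform import Rotation as Ro
from cell import manip
# usage: go.py x y z yawdeg(tool y axis, world)
o=manip.get_obs(); R=Ro.from_rotvec(o["tcp_rot"]).as_matrix(); x,y,z,w=map(float,sys.argv[1:])
d=R.T@(np.array([x,y,z])-o["eef_pos"])*1000; a=np.degrees(np.arctan2(R[1,1],R[0,1]))
print("shift",d.round(1),"roll",round((a-w+90)%180-90,1),"t",o["time_s"],"pos",o["eef_pos"].round(4),"yaw",a.round(1),"tiltz",R[:,2].round(3),"F",o["contact_force"].round(2),"q6",round(o["joints"][5],2),"gap",round(o["finger_gap"],3),o["finger_force"])
E
python3 go.py .491 .336 .165 -0.5
python3 -m inch '[0.4,-400,-112,74,77, 0.4,-400,-112,74,77, 0.4,-400,-112,74,77, 0.4,-400,-112,74,77, 0.4,-400,-112,74,77, 0.4,-400,-112,74,77, 0.4,-400,-112,74,77, 0.4,-400,-112,74,77]'
python3 go.py .491 .336 .165 -0.5
```

```text
shift [-402.5 -111.7   73.6] roll 77.4 t 0.3 pos [0.1242 0.5357 0.2386] yaw 76.9 tiltz [-0. -0. -1.] F [-0.18 -0.24  0.2 ] q6 -0.22 gap 0.997 0.0
time_s: 1.1
eef_pos: [0.4713, 0.3454, 0.1683]
tcp_rot: [-2.065, -2.368, -0.0]
contact_force: [0.0, 0.4, -0.0]
finger_gap: 0.603
finger_force: 0.0
shift [-12.   18.2   3.3] roll 8.3 t 1.1 pos [0.4713 0.3454 0.1683] yaw 7.8 tiltz [ 0.  0. -1.] F [ 0.03  0.38 -0.02] q6 0.29 gap 0.603 0.0
```

```bash
python3 -m inch '[0.4,-12,18,3,8.3, 0.4,-12,18,3,8.3, 0.4,-12,18,3,8.3, 0.4,-12,18,3,8.3]' >/dev/null
python3 go.py .491 .336 .095 -0.5
python3 - <<'E'
from h import *
s=manip.snapshot("wrist"); cv2.imwrite("pics/w1.png",s["image"][:,:,::-1])
for c,a,k in blobs(s["image"],(5,180,120),(20,255,255),80):
    r=cv2.minAreaRect(k); print(c,a,np.round(r[1],1),r[2],ray(s,c,.119).round(4))
E
```

```text
shift [-2.2  3.  71. ] roll 0.6 t 1.5 pos [0.488  0.3382 0.166 ] yaw 0.1 tiltz [-0.  0. -1.] F [ 0.57 -0.23 -0.45] q6 0.4 gap 0.597 0.0
[414.2 234.6] 1144.0 [71.  28.4] 86.58341979980469 [0.5746 0.3395 0.119 ]
[289.  230.5] 1084.5 [71. 16.] 90.0 [0.4927 0.3423 0.119 ]
[32.9 60.3] 1403.0 [81.5 24.2] 30.963754653930664 [0.351  0.4431 0.119 ]
```

View pics/w1.png

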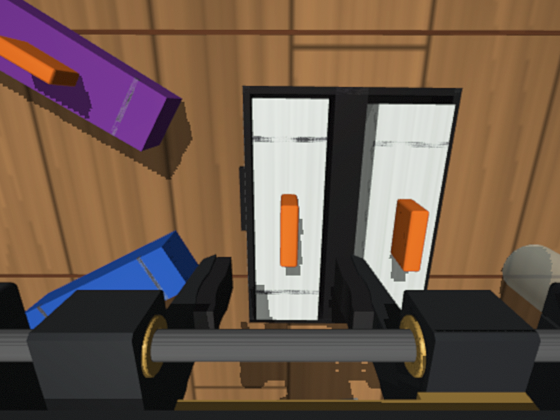

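The wrist picture shows the near silver cassette's fin at (289,230), centred between the fingers, and the far one at (412,235). I'll descend and grip the near fin.

```bash
python3 -m inch '[0.4,-2,3,30,0.6, 0.4,-2,3,55,0.6, 0.4,-2,3,70,0.6, 0.4,-2,3,70,0.6, 0.4,-2,3,70,0.6]' >/dev/null
python3 -m inch '[1,0,0,0,0, 1,0,0,0,0, 1,0,0,0,0, 1,0,0,0,0, 1,0,0,0,0, 1,0,0,0,0, 1,0,0,0,0, 1,0,0,0,0]' 40
python3 go.py .491 .336 .165 -0.5
python3 -m inch '[1,0,0,-5,0, 1,0,0,-12,0, 1,0,0,-20,0, 1,0,0,-20,0, 1,0,0,-20,0, 1,0,0,-20,0, 1,0,0,-20,0]'
python3 go.py .491 .336 .165 -0.5
```

```text
time_s: 2.85
eef_pos: [0.4921, 0.3353, 0.0956]
tcp_rot: [-2.235, -2.208, 0.0]
contact_force: [-0.3, 0.0, 0.1]
finger_gap: 0.131
finger_force: 40.0
shift [  0.6  -1.1 -69.4] roll -0.2 t 2.85 pos [0.4921 0.3353 0.0956] yaw -0.7 tiltz [-0. -0. -1.] F [-0.31  0.04  0.11] q6 0.41 gap 0.131 39.97885778546333
time_s: 3.55
eef_pos: [0.492, 0.3353, 0.1153]
tcp_rot: [-2.235, -2.207, 0.001]
contact_force: [0.1, 0.3, -2.3]
finger_gap: 0.137
finger_force: 40.0
shift [  0.7  -1.1 -49.7] roll -0.2 t 3.55 pos [0.492  0.3353 0.1153] yaw -0.7 tiltz [-0.001 -0.    -1.   ] F [ 0.14  0.31 -2.34] q6 0.41 gap 0.137 39.97841505333781
```

The near one pulls only 2.3 N, so it is the empty one. I'll put it back and take the far one.

```bash
python3 -m inch '[1,0,0,8,0, 1,0,0,15,0, 1,0,0,19.5,0, 1,0,0,19.5,0, 1,0,0,19.5,0, 0.4,0,0,19.5,0, 0.4,0,0,19.5,0, 0.4,0,0,19.5,0]'
python3 -m inch '[0.4,0,0,-20,0, 0.4,0,0,-60,0, 0.4,0,0,-60,0, 0.4,0,0,-60,0]' >/dev/null
python3 go.py .572 .332 .160 -0.5
python3 - <<'E'
from h import *
s=manip.snapshot("top")
for c,a,k in blobs(s["image"],(5,180,120),(20,255,255),50):print(c,a)
s=manip.snapshot("wrist")
for c,a,k in blobs(s["image"],(5,180,120),(20,255,255),80):print("w",c,a,ray(s,c,.119).round(4))
E
```

```text
time_s: 4.35
eef_pos: [0.4923, 0.3354, 0.0962]
tcp_rot: [2.235, 2.208, 0.0]
contact_force: [-0.3, 0.4, -0.4]
finger_gap: 0.38
finger_force: 0.0
shift [-2.5 79.7 -3.3] roll -0.2 t 4.75 pos [0.4923 0.3355 0.1566] yaw -0.7 tiltz [ 0.001  0.001 -1.   ] F [-0.64  0.16 -0.38] q6 0.41 gap 0.601 0.0
[240. 312.] 75.5
[398.1 308.2] 61.0
w [415.6 234.7] 1289.0 [0.5747 0.3397 0.119 ]
w [283.5 232. ] 1234.0 [0.493  0.3426 0.119 ]
w [23.4 63.2] 1076.5 [0.3583 0.4395 0.119 ]
```

```bash
python3 -m inch '[0.4,2,40,0,0, 0.4,3,81,0,0, 0.4,3,81,0,0, 0.4,3,81,20,0, 0.4,3,81,45,0, 0.4,3,81,61,0, 0.4,3,81,61,0, 0.4,3,81,61,0]' >/dev/null
python3 go.py .573 .332 .095 -0.5
python3 -m inch '[1,0,0,0,0, 1,0,0,0,0, 1,0,0,0,0, 1,0,0,0,0, 1,0,0,0,0, 1,0,0,0,0, 1,0,0,0,0, 1,0,0,0,0]' 50
python3 -m inch '[1,0,0,-5,0, 1,0,0,-12,0, 1,0,0,-20,0, 1,0,0,-35,0, 1,0,0,-60,0, 1,0,0,-60,0, 1,0,0,-60,0, 1,0,0,-60,0]'
python3 go.py .527 -.023 .155 7.6
```

```text
shift [-5.3  0.7 -0.9] roll -0.2 t 5.65 pos [0.5724 0.3373 0.0941] yaw -0.7 tiltz [-0.002 -0.001 -1.   ] F [ 0.78 -0.27  0.75] q6 0.37 gap 0.6 0.0
time_s: 6.45
eef_pos: [0.5737, 0.3374, 0.0953]
tcp_rot: [2.235, 2.207, 0.002]
contact_force: [4.3, -0.2, 1.2]
finger_gap: 0.13
finger_force: 49.9
time_s: 7.25
eef_pos: [0.5725, 0.3372, 0.1535]
tcp_rot: [-2.234, -2.207, 0.004]
contact_force: [-0.4, 0.3, -8.2]
finger_gap: 0.131
finger_force: 49.9
shift [-360.7  -41.1   -1. ] roll -8.3 t 7.25 pos [0.5725 0.3372 0.1535] yaw -0.7 tiltz [-0.003 -0.001 -1.   ] F [-0.37  0.28 -8.15] q6 0.37 gap 0.131 49.925464102998376
```

The far one pulls 8.2 N, so it is the full one. Carrying it to the tongue.

```bash
python3 -m inch '[1,-20,-3,0,-1, 1,-55,-8,0,-3, 1,-95,-14,0,-5, 1,-135,-20,0,-7, 1,-175,-25,0,-8.3, 1,-215,-30,0,-8.3, 1,-255,-35,0,-8.3, 1,-290,-38,0,-8.3]' >/dev/null
python3 -m inch '[1,-30,-1,0,0, 1,-50,-2,0,0, 1,-65,-3,0,0, 1,-65,-3,0,0, 1,-65,-3,0,0, 1,-65,-3,0,0]' 
python3 go.py .527 -.020 .053 7.6
python3 - <<'E'
from h import *
for n in("scene","top"):
    s=manip.snapshot(n); cv2.imwrite(f"pics/{n}1.png",s["image"][:,:,::-1])
E
```

```text
time_s: 8.65
eef_pos: [0.537, -0.016, 0.1549]
tcp_rot: [-2.068, -2.364, 0.0]
contact_force: [-0.2, 1.0, -6.8]
finger_gap: 0.133
finger_force: 49.9
shift [ -2.6 -10.4 101.9] roll 0.0 t 8.65 pos [ 0.537  -0.016   0.1549] yaw 7.6 tiltz [-0.001  0.    -1.   ] F [-0.15  0.96 -6.83] q6 -0.38 gap 0.133 49.92548958398402
```

View pics/scene1.png

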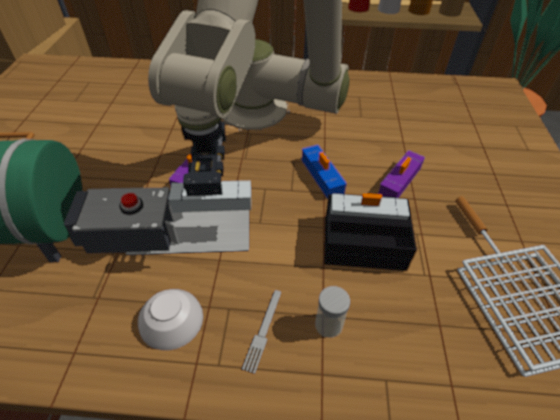

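The picture shows the cassette held level above the tongue (about (210,195)) and the other in the caddy's near compartment (370,205). I'll correct the 10 mm lateral error and lower it.

```bash
python3 -m inch '[1,-2,-10,20,0, 1,-2,-10,50,0, 1,-2,-10,75,0, 1,-2,-10,90,0, 1,-2,-10,97,0, 1,-2,-10,100,0, 1,-2,-10,102,0, 1,-2,-10,102,0]' 
python3 go.py .527 -.020 .052 7.6
```

```text
time_s: 9.55
eef_pos: [0.5279, -0.0202, 0.0536]
tcp_rot: [2.069, 2.363, 0.001]
contact_force: [-0.6, 0.7, -7.5]
finger_gap: 0.129
finger_force: 49.9
shift [ 0.3 -0.9  1.6] roll 0.0 t 9.55 pos [ 0.5279 -0.0202  0.0536] yaw 7.6 tiltz [ 0.001 -0.    -1.   ] F [-0.64  0.69 -7.48] q6 -0.4 gap 0.129 49.92533373646438
```

```bash
python3 -m inch '[1,0,0,0.7,0, 1,0,0,1.4,0, 1,0,0,1.4,0]' 
python3 -m inch '[0.5,0,0,0,0, 0.4,0,0,0,0, 0.3,0,0,0,0, 0.3,0,0,0,0, 0.3,0,0,0,0, 0.3,0,0,-20,0, 0,0,0,-60,0, 0,0,0,-60,0]'
python3 -m inch '[0,40,0,-40,0, 0,70,0,-40,0, 0,70,0,-40,0, 0,70,0,-40,0, 0,70,0,-40,0]'
python3 go.py .527 -.020 .052 7.6
python3 - <<'E'
from h import *
s=manip.snapshot("wrist"); cv2.imwrite("pics/w2.png",s["image"][:,:,::-1])
np.save("/tmp/w2.npy",s,allow_pickle=True)
for c,a,k in blobs(s["image"],(5,180,120),(20,255,255),80):print("w",c,a,cv2.minAreaRect(k)[1:],ray(s,c,.075).round(4))
E
```

```text
time_s: 9.85
eef_pos: [0.5279, -0.0203, 0.0522]
tcp_rot: [2.069, 2.363, 0.001]
contact_force: [-0.0, 0.5, -2.8]
finger_gap: 0.131
finger_force: 49.9
time_s: 10.65
eef_pos: [0.5296, -0.0207, 0.1158]
tcp_rot: [2.065, 2.358, 0.006]
contact_force: [-0.9, 1.0, -0.0]
finger_gap: 0.83
finger_force: 0.0
time_s: 11.15
eef_pos: [0.5183, 0.0484, 0.151]
tcp_rot: [-2.07, -2.362, 0.001]
contact_force: [0.4, -0.6, 0.4]
finger_gap: 0.997
finger_force: 0.0
shift [-68.9  -0.2  99. ] roll -0.0 t 11.15 pos [0.5183 0.0484 0.151 ] yaw 7.6 tiltz [-0.001 -0.    -1.   ] F [ 0.37 -0.6   0.36] q6 -0.27 gap 0.997 0.0
w [284.5 296.5] 721.0 ((61.0, 13.0), 90.0) [ 0.5286 -0.016   0.075 ]
```

View pics/w2.png

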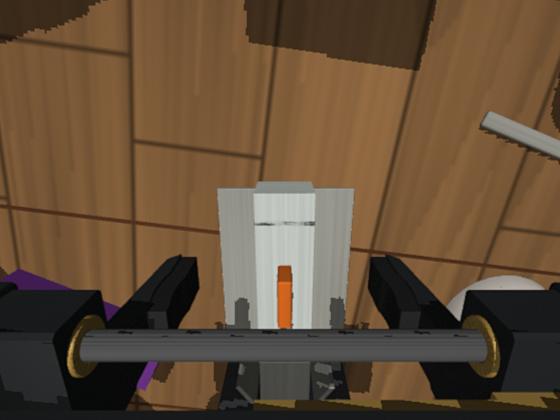

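The cassette lies straight and central on the tongue (lid columns 254–315, tongue 219–353), clear of the fingers. Next I'll take it by the outer end.

```bash
python3 -m inch '[0,-4,0,40,0, 0,-4,0,80,0, 0,-4,0,110,0, 0,-4,0,128,0, 0,-4,0,132,0, 0,-4,0,132,0, 0,-4,0,132,0]'
python3 -m inch '[0.6,0,0,0,0, 0.6,0,0,0,0, 0.6,0,0,0,0, 0.6,0,0,0,0, 0.6,0,0,0,0, 0.6,0,0,0,0]' 30
python3 go.py .5437 -.0710 .019 7.6
```

```text
time_s: 11.9
eef_pos: [0.5195, 0.0448, 0.0205]
tcp_rot: [2.069, 2.362, 0.001]
contact_force: [0.1, -0.2, -0.8]
finger_gap: 0.998
finger_force: 0.0
time_s: 12.5
eef_pos: [0.519, 0.0452, 0.0198]
tcp_rot: [2.069, 2.364, 0.0]
contact_force: [-0.1, 0.3, 1.8]
finger_gap: 0.565
finger_force: 30.0
shift [-118.4    9.1    0.8] roll 0.0 t 12.5 pos [0.519  0.0452 0.0198] yaw 7.6 tiltz [ 0. -0. -1.] F [-0.07  0.31  1.81] q6 -0.27 gap 0.565 30.002657901495695
```

```bash
python3 -m inch '[0.6,-8,0,0,0, 0.6,-20,0,0,0, 0.6,-33,0,0,0, 0.6,-46,0,0,0, 0.6,-59,0,0,0, 0.6,-72,0,0,0, 0.6,-82,0,0,0, 0.6,-90,0,0,0]'
python3 -m inch '[0.6,-5,0,0,0, 0.6,-10,0,0,0, 0.6,-14,0,0,0, 0.6,-14,0,0,0]'
python3 go.py .5437 -.0710 .019 7.6
```

```text
time_s: 13.3
eef_pos: [0.5306, -0.0438, 0.0198]
tcp_rot: [-2.069, -2.362, -0.001]
contact_force: [-0.5, 6.3, 4.0]
finger_gap: 0.565
finger_force: 30.0
time_s: 13.7
eef_pos: [0.5325, -0.0578, 0.0198]
tcp_rot: [-2.069, -2.363, -0.0]
contact_force: [-1.2, 1.9, 3.9]
finger_gap: 0.566
finger_force: 30.0
shift [-14.5   9.4   0.8] roll -0.0 t 13.7 pos [ 0.5325 -0.0578  0.0198] yaw 7.6 tiltz [-0.     0.001 -1.   ] F [-1.24  1.94  3.95] q6 -0.46 gap 0.566 29.99558646697551
```

```bash
python3 -m inch '[0.6,-3,0,0,0, 0.6,-6,0,0,0, 0.6,-8,0,0,0, 0.6,-8,0,0,0]'; for i in 1; do python3 go.py .5437 -.0710 .019 7.6; done
python3 -m inch '[0.6,-1.5,0,0,0, 0.6,-3,0,0,0, 0.6,-3,0,0,0]'
python3 go.py .5437 -.0710 .019 7.6
```

```text
time_s: 14.1
eef_pos: [0.5335, -0.0654, 0.0198]
tcp_rot: [-2.069, -2.363, -0.001]
contact_force: [-0.6, 5.2, 3.5]
finger_gap: 0.561
finger_force: 30.0
shift [-6.9  9.3  0.8] roll -0.0 t 14.1 pos [ 0.5335 -0.0654  0.0198] yaw 7.6 tiltz [-0.     0.001 -1.   ] F [-0.55  5.23  3.51] q6 -0.48 gap 0.561 29.995848052203655
time_s: 14.4
eef_pos: [0.5339, -0.0682, 0.0198]
tcp_rot: [-2.069, -2.363, -0.001]
contact_force: [-0.6, 5.9, 4.4]
finger_gap: 0.563
finger_force: 30.0
shift [-4.1  9.4  0.8] roll -0.0 t 14.4 pos [ 0.5339 -0.0682  0.0198] yaw 7.6 tiltz [-0.     0.001 -1.   ] F [-0.56  5.86  4.43] q6 -0.48 gap 0.563 29.99654196202755
```

```bash
python3 -m inch '[0.6,-1.5,0,0,0, 0.6,-2,0,0,0, 0.6,-2,0,0,0]'|sed -n '2p;4p'
python3 -m inch '[0.6,-1.5,0,0,0, 0.6,-2,0,0,0, 0.6,-2,0,0,0]'|sed -n '2p;4p'
python3 -m inch '[0.6,-1.5,0,0,0, 0.6,-2,0,0,0, 0.6,-2,0,0,0]'|sed -n '2p;4p'
```

```text
eef_pos: [0.5339, -0.0685, 0.0198]
contact_force: [0.3, 15.5, 5.6]
eef_pos: [0.5339, -0.0686, 0.0198]
contact_force: [0.8, 25.4, 8.4]
eef_pos: [0.5339, -0.069, 0.0198]
contact_force: [2.5, 36.0, 10.7]
```

Contact with the stop: the force rises to 36 N with no further travel, about 9 mm inside, which matches "home". I'll relieve the load, release and back out.

```bash
python3 -m inch '[0.6,3,0,0,0, 0.6,5,0,0,0, 0.6,5,0,0,0]'|sed -n '2p;4p'
python3 -m inch '[0.3,0,0,0,0, 0,0,0,0,0, 0,0,0,0,0, 0,0,0,0,0, 0,0,0,0,0, 0,0,0,-30,0, 0,0,0,-80,0, 0,0,0,-130,0]'|sed -n '2p;4p'
python3 -m inch '[0,30,0,-30,0, 0,60,0,-30,0, 0,60,0,-30,0, 0,60,0,-30,0, 0,60,0,-30,0]'|sed -n '1,4p'
python3 - <<'E'
from h import *
s=manip.snapshot("wrist"); S=manip.snapshot("top"); 
cv2.imwrite("pics/w3.png",np.hstack([cv2.resize(s["image"][:,:,::-1],(400,300)),cv2.resize(S["image"][140:290,280:480,::-1],(400,300))]))
E
python3 go.py .551 -.202 .16 7.6
```

```text
eef_pos: [0.534, -0.0688, 0.0198]
contact_force: [-0.9, 8.8, 4.3]
eef_pos: [0.5337, -0.0698, 0.151]
contact_force: [-0.2, -1.0, -0.3]
time_s: 16.9
eef_pos: [0.5263, -0.011, 0.1792]
tcp_rot: [-2.07, -2.363, 0.001]
contact_force: [0.3, 0.4, 0.0]
shift [-192.4   -0.5   19.2] roll -0.1 t 17.0 pos [ 0.5263 -0.0112  0.1792] yaw 7.5 tiltz [-0.001  0.    -1.   ] F [-0.24 -0.44 -0.23] q6 -0.38 gap 0.998 0.0
```

View pics/w3.png

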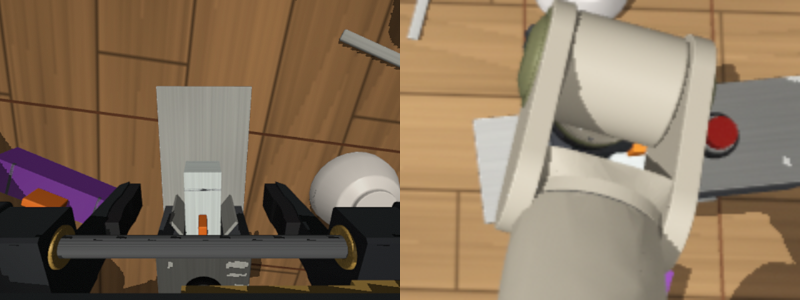

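```bash
python3 - <<'E'
from h import *
s=manip.snapshot("wrist"); im=s["image"]; g=cv2.cvtColor(im,cv2.COLOR_RGB2GRAY).astype(int)
col=np.median(g[:,275:293],axis=1); d=np.abs(np.diff(col)); r=[i for i in range(90,300) if d[i]>8]; print([(i,int(d[i])) for i in r])
t=np.array([.5177,.0517]); y=np.array([-.132,.991])
for i in r:
    for z in(.006,.048): print(i,z,(185+1000*(ray(s,(284,i+.5),z)[:2]-t)@y).round(1),end=" ; ")
E
python3 -m inch '[1,-40,0,0,0, 1,-85,0,0,0, 1,-130,0,0,0, 1,-165,0,5,0, 1,-185,0,10,0, 1,-192,0,15,0, 1,-192,0,19,0, 1,-192,0,19,0]'
python3 go.py .551 -.202 .124 7.6
```

```text
[(119, 14), (120, 24), (121, 8), (240, 28), (241, 26), (262, 8), (263, 25), (265, 17), (266, 8), (298, 16), (299, 48)]
119 0.006 189.4 ; 119 0.048 191.3 ; 120 0.006 188.5 ; 120 0.048 190.5 ; 121 0.006 187.5 ; 121 0.048 189.7 ; 240 0.006 62.4 ; 240 0.048 81.1 ; 241 0.006 61.3 ; 241 0.048 80.1 ; 262 0.006 35.7 ; 262 0.048 57.9 ; 263 0.006 34.4 ; 263 0.048 56.8 ; 265 0.006 31.9 ; 265 0.048 54.6 ; 266 0.006 30.7 ; 266 0.048 53.5 ; 298 0.006 -11.0 ; 298 0.048 17.3 ; 299 0.006 -12.4 ; 299 0.048 16.1 ; time_s: 17.85
eef_pos: [0.5513, -0.1992, 0.16]
tcp_rot: [-2.067, -2.363, 0.0]
contact_force: [0.8, -0.3, -0.2]
finger_gap: 0.296
finger_force: 0.0
shift [-2.8 -0.6 36. ] roll 0.1 t 17.85 pos [ 0.5513 -0.1992  0.16  ] yaw 7.7 tiltz [-0.001  0.001 -1.   ] F [ 0.79 -0.3  -0.22] q6 -0.68 gap 0.296 0.0
```

The outer end measures 80.6 − 3.4 (the tongue-end offset) = 77 mm out, so the cassette is home. Now the button.

```bash
python3 -m inch '[1,-3,-1,10,0, 1,-3,-1,22,0, 1,-3,-1,30,0, 1,-3,-1,32,0, 1,-3,-1,32,0, 1,-3,-1,32,0]'
python3 -m inch '[1,0,0,3,0, 1,0,0,6,0, 1,0,0,8,0, 1,0,0,8,0]'|sed -n '2p;4p'
python3 go.py .551 -.202 .117 7.6
```

```text
time_s: 18.45
eef_pos: [0.5512, -0.2038, 0.1289]
tcp_rot: [2.069, 2.363, 0.0]
contact_force: [0.3, 0.3, -0.6]
finger_gap: 0.011
finger_force: 0.0
eef_pos: [0.5512, -0.2039, 0.1207]
contact_force: [0.7, -0.7, 2.6]
shift [1.9 0.1 3.7] roll -0.0 t 18.85 pos [ 0.5512 -0.2039  0.1207] yaw 7.6 tiltz [ 0. -0. -1.] F [ 0.73 -0.72  2.58] q6 -0.69 gap 0.003 0.9260089765302837
```

```bash
python3 -m inch '[1,0,0,1.5,0, 1,0,0,3,0, 1,0,0,3.5,0, 1,0,0,3.5,0]'|sed -n '2p;4p'
python3 -m inch '[1,0,0,0.5,0, 1,0,0,0.5,0]'|sed -n '2p;4p'
```

```text
eef_pos: [0.5512, -0.2039, 0.1175]
contact_force: [0.8, -0.4, 4.0]
eef_pos: [0.5512, -0.2039, 0.1174]
contact_force: [-0.9, 0.4, 7.0]
```

The halfway stop is at z≈0.1174 with 7 N. I'll hold there about a second, then press through.

```bash
python3 -m inch '[1,0,0,0,0, 1,0,0,0,0, 1,0,0,0,0, 1,0,0,0,0, 1,0,0,0,0, 1,0,0,0,0, 1,0,0,0,0, 1,0,0,0,0]'|sed -n '2p;4p'
python3 -m inch '[1,0,0,3,0, 1,0,0,6,0, 1,0,0,8,0, 1,0,0,9,0, 1,0,0,9,0]'|sed -n '1,4p'
```

```text
eef_pos: [0.5512, -0.2039, 0.1174]
contact_force: [-0.6, -0.6, 7.9]
time_s: 20.75
eef_pos: [0.5513, -0.204, 0.1101]
tcp_rot: [2.067, 2.362, 0.0]
contact_force: [-5.0, 2.6, 21.1]
```

```bash
python3 -m inch '[1,0,0,0,0, 1,0,0,-5,0, 1,0,0,-15,0, 1,0,0,-40,0, 1,0,0,-80,0, 1,0,0,-110,0, 1,0,0,-110,0, 1,0,0,-110,0]'|sed -n '1,4p'
python3 -m inch '[1,0,-50,0,0, 1,0,-100,0,0, 1,0,-150,0,0, 1,0,-170,0,0, 1,0,-170,0,0, 1,0,-170,0,0, 1,0,-170,0,0]'|sed -n '1,4p'
python3 - <<'E'
from h import *
for n in("scene","top"):
    s=manip.snapshot(n); cv2.imwrite(f"pics/{n}9.png",s["image"][:,:,::-1])
    for c,a,k in blobs(s["image"],(0,200,150),(4,255,255)): print(n,c,a,ray(s,c,.124).round(4))
E
```

```text
time_s: 21.55
eef_pos: [0.5507, -0.2036, 0.2173]
tcp_rot: [-2.069, -2.363, 0.0]
contact_force: [0.4, -1.1, -0.8]
time_s: 22.25
eef_pos: [0.3834, -0.2261, 0.2171]
tcp_rot: [-2.068, -2.364, -0.0]
contact_force: [-0.3, 0.5, 1.2]
scene [128.4 198.6] 94.0 [ 0.5542 -0.2016  0.124 ]
top [439.3 206.1] 168.5 [ 0.5508 -0.2007  0.124 ]
```

View pics/scene9.png

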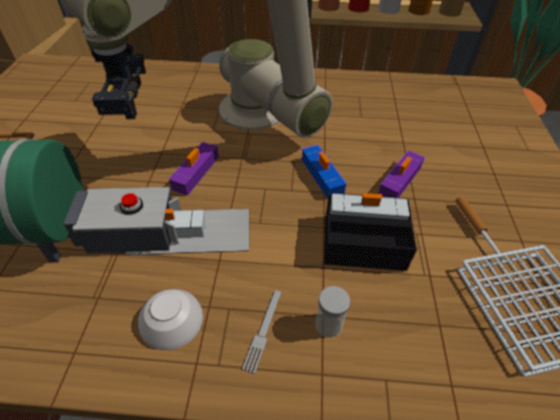

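The full cassette is home under the roof (outer end near (204,222)) and the empty one sits in the caddy at (370,205). The button is back up at (128,199), and bowl, shaker and fork are untouched. Handing in.

```bash
python3 -c "
from cell import manip
print(manip.job_done())"
```

```text
the job is handed in; nothing more can be done
None
```

I handed the job in at about 22 s with every step carried out: full cassette home against the stop, empty one in the caddy, button held halfway, pressed through and sprung back, bowl, shaker and fork untouched; no verdict was returned.

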